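# Put the microscope optics away in the accessory tray

## Robot

A 6-joint arm with a two-finger parallel gripper is mounted at the origin on the work surface. World frame = base frame: x ahead of the robot, y to its left, z up, the work surface at z = 0. Lengths are in m, angles in rad, forces in N, time in s.
With the tool pointing down it reaches from about 0.35 to 0.85 m from the base axis. Payload 8.1 kg.
Tool frame: the origin (TCP) lies at the very end of the fingers, on their centre line; the grasp point (between the pads) lies 19 mm behind it; z points along the fingers, y is the direction in which the jaws open and shut (so a half turn about z gives the same grasp; the last joint's range is limited). The gripper opens to 93 mm and grips with 3 to 60 N. Pads are 15 mm wide; open, the fingers measure 128 mm over their backs; the gripper's body (75 mm by 188 mm) begins 65 mm behind the grasp point.
Start: joints at [-1.325, 0.13, 1.488, -0, 1.523, -0.085], TCP at [0.195, -0.567, 0.219] pointing down, gripper open.
Joint ranges: [-2.96, 2.96], [-0.89, 2.26], [0.02, 2.5], [-1.34, 4.48], [0, 2.73], [-2.66, 2.66]. Speed limits (rad/s): [2.39, 2.39, 2.79, 3.14, 3.14, 3.14].

## Interface

Orientations are given as a rotation vector (axis times angle).
In Python, from plant import robot gives the robot as it stands.
- The arm moves only by the tool jog_arm, never from a script. Its argument "commands" is a list of rows, each a list of 3 entries, a list of its own where there are three numbers: the shift along the world's x, y, z scaled (see below), then the turn, a rotation vector about the world's x, y, z scaled (see below), then the closure, from -1 (fully open) to 1 (shut), so that 0 is half open. In form: [[[tx, ty, tz], [ax, ay, az], hand], ...]. A call has 1 to 10 rows; each row is the pose to reach, as a shift and turn from the pose measured when the call began, turning the shorter way round; what a row does not reach only later rows make up. The controller multiplies each number of a shift by 0.6 m and each number of a turn by 2 pi rad. A row lasts 1/8 s, in which the tool goes at most 62.5 mm and 10.7 degrees, less where a joint would pass 70% of its speed; a pose out of reach is approached as far as the arm can. A call with a number of a shift or a turn outside -1 to 1 is refused whole. A call with a gripper value outside its range is refused whole. The fingers move at their own pace and stop on an object; "newtons" is the grip in N (left out, the last holds). Time passes only in rows, so rows that repeat a pose let the fingers close. It gives the time, the measured TCP pose, the force and the opening at its end, in the units of the state.
- robot.read_state(): the state, without advancing time (a new reading comes with each control period).
- robot.read_camera(name): name is "scene" or "top" or "wrist"; returns a dict with "pixels" (400x640x3 uint8, red, green, blue), "fovy" (degrees; the focal length in pixels is half the picture's height over the tangent of half this angle, whatever the lens; pixels are square), "cx", "cy" (the principal point, pixels), "rvec" (rotation vector, rad) and "tvec" (3), from world to camera coordinates, as OpenCV has them; the wrist camera has in their place "tool_from_camera" (4x4, takes a point from camera to tool coordinates, whose origin is the TCP and whose axes are the flange's). Camera axes: x right, y down, z forward; pixel columns grow to the right and rows downward; lengths in m; the calibration is good to about 2 mm. A picture is of the moment at which its call begins: read the wrist's pose just before it. There is no depth.
- robot.close_job(): hands the job in, once; it reports no verdict.
Trained networks look in the newest picture that a camera, given by its name, has taken for a name from the list of things; names that differ only in an ending like _2 or _b are one class to them, and where a whole thing is asked for, a point or a joint stands for the part that bears it (a point fixed in the world has none). Each returns a list of dicts, best first, with "p" (0 to 1); they miss things now and then, are a little off and sometimes report something else, mostly with a low value. They report only what shows in the picture. A call takes as long as a camera call. They do not tell look-alikes from the thing itself.
- robot.trace(camera, name): "pixels" (400x640 bool, what is visible of it) and "uv" ([column, row] in pixels, amid what is visible of it).
The state is a dict: "t": time; "q": joint angles; "dq": joint speeds; "joint_torque": joint torques, N m; "tool_pos": TCP position; "orientation": TCP orientation; "force": force on the tool from outside, world axes, zero at the start; "wrist_torque": the same for the moment, N m; "opening": finger opening in m.
Only numpy, scipy, OpenCV 4.12 (cv2) and the standard library are available. Lean on these libraries where they do the work, as an engineer would, in place of code of your own. Each camera call takes 0.05 s, during which the arm holds its last target.

## Task

Put the microscope's four loose optical parts (long objective, short objective, eyepiece, condenser) away in the grey tray, each set down gently, upright as it stands now, on the floor of the ring that suits its size: the slimmest foot in the smallest ring and so on up to the widest in the largest ring. Do not drop or tip them over. The steel balance weight and the black specimen pot only look similar: leave them standing where they are.

Things in the scene. Friction and masses are not known exactly. Their poses are not given: they have to be found in the camera images.
- long_objective: Origin: centre of its underside; z up along its axis. Solid, round about z. Slender steel microscope objective standing on its mount, nose up: straight barrel 24 mm diameter from the foot to 46 mm up, stepping and tapering to a 10 mm wide nose; 66 mm tall, black band near the foot, about 0.12 kg. Loose. Grip the barrel about 33 mm above its foot. Belongs in the smallest ring.
- short_objective: Origin: centre of its underside; z up along its axis. Solid, round about z. Stubby steel microscope objective standing nose up: straight barrel 34 mm diameter from the foot to 40 mm up, bevelled to a 20 mm wide nose with a lens; 48 mm tall, black band near the foot, about 0.12 kg. Loose. Grip the barrel about 31 mm above its foot. Belongs in the second smallest ring.
- eyepiece: Origin: centre of its underside; z up along its axis. Solid, round about z. Microscope eyepiece standing on its black eyecup, barrel up: cup 44 mm diameter, 12 mm high, narrowing until 22 mm up to a straight steel barrel of 30 mm diameter that runs to the top; 68 mm tall, about 0.10 kg. Loose. Grip the barrel about 50 mm above its foot. Belongs in the second largest ring.
- condenser: Origin: centre of its underside; z up along its axis. Solid, round about z. Microscope condenser: black drum 54 mm diameter, straight to 44 mm up, with a steel collar 36 mm wide and a glass lens on top; 54 mm tall, about 0.22 kg. Loose. Grip the drum about 32 mm above its foot. Belongs in the largest ring.
- ring_small: White ring with a black rubber floor, fixed in the tray: inner diameter 40 mm, wall 4 mm, so 48 mm across outside; rim top 10 mm above its origin, rubber floor 3 mm above its origin. Origin: centre of its underside, 5 mm above the bench; x and y parallel to the tray's sides, z up. The place for the long objective (24 mm foot). The four rings stand 96 mm apart in a square, in any arrangement, in one grey fixed tray 215 mm square with a 14 mm high rim (measured from the bench).
- ring_medium: White ring with a black rubber floor, fixed in the tray: inner diameter 50 mm, wall 4 mm, so 58 mm across outside; rim top 10 mm above its origin, rubber floor 3 mm above its origin. Origin: centre of its underside, 5 mm above the bench; x and y parallel to the tray's sides, z up. The place for the short objective (34 mm foot). In the same tray.
- ring_large: White ring with a black rubber floor, fixed in the tray: inner diameter 60 mm, wall 4 mm, so 68 mm across outside; rim top 10 mm above its origin, rubber floor 3 mm above its origin. Origin: centre of its underside, 5 mm above the bench; x and y parallel to the tray's sides, z up. The place for the eyepiece (44 mm foot). In the same tray.
- ring_largest: White ring with a black rubber floor, fixed in the tray: inner diameter 70 mm, wall 4 mm, so 78 mm across outside; rim top 10 mm above its origin, rubber floor 3 mm above its origin. Origin: centre of its underside, 5 mm above the bench; x and y parallel to the tray's sides, z up. The place for the condenser (54 mm foot). In the same tray.
- balance_weight: Origin: centre of its underside; z up along its axis. Solid, round about z. Look-alike that stays: plain steel balance weight, cylinder 30 mm diameter and 40 mm high with a thin neck and a 22 mm wide round knob; 56 mm tall, about 0.2 kg. No band, no lens. Loose.
- specimen_pot: Origin: centre of its underside; z up along its axis. Solid, round about z. Look-alike that stays: black pot 44 mm diameter with a flat grey ribbed screw lid 48 mm wide; 48 mm tall, about 0.08 kg. No lens. Loose. (Beyond the work, from 0.8 m ahead of the robot, lie a slide box and a pile of dishes, each under 50 mm high; they play no part.)
Mind the look-alikes: they are no part of the job. Leave any yellow look-alike of the eyepiece alone.

How it is judged:
At the end, for the whole second after the job is handed in: Each optical part stands upright (within 0.12 rad) on the floor of its own ring (axis within 12 mm of the ring centre, origin under 7 mm above the ring origin), released and at rest; the balance weight and specimen pot stand within 25 mm of where they started, upright within 0.12 rad (horizontal distance between long_objective and ring_small below 0.012 m and z of long_objective in the frame of ring_small below 0.007 m and angle between each of long_objective, short_objective, eyepiece, condenser, balance_weight, specimen_pot's own z axis and vertical below 0.12 rad and linear speed of each of long_objective, short_objective, eyepiece, condenser below 0.02 m/s and contact force between the fingers and long_objective below 0.1 N and horizontal distance between short_objective and ring_medium below 0.012 m and z of short_objective in the frame of ring_medium below 0.007 m and contact force between the fingers and short_objective below 0.1 N and horizontal distance between eyepiece and ring_large below 0.012 m and z of eyepiece in the frame of ring_large below 0.007 m and contact force between the fingers and eyepiece below 0.1 N and horizontal distance between condenser and ring_largest below 0.012 m and z of condenser in the frame of ring_largest below 0.007 m and contact force between the fingers and condenser below 0.1 N and distance of each of balance_weight, specimen_pot from where it was at the start of the episode below 0.025 m); the robot touches nothing.
It fails at once if the balance weight or the specimen pot is moved more than 25 mm from where it stood or tipped over (distance of any of balance_weight, specimen_pot from where it was at the start of the episode above 0.025 m or angle between any of balance_weight, specimen_pot's own z axis and vertical above 0.5 rad).
It fails at once if the long objective is dropped (moves faster than 0.7 m/s with nothing holding it) or tipped over ((linear speed of long_objective above 0.7 m/s and contact force between the fingers and long_objective below 0.05 N) or angle between long_objective's own z axis and vertical above 1 rad).
It fails at once if the short objective is dropped (moves faster than 0.7 m/s with nothing holding it) or tipped over ((linear speed of short_objective above 0.7 m/s and contact force between the fingers and short_objective below 0.05 N) or angle between short_objective's own z axis and vertical above 1 rad).
It fails at once if the eyepiece is dropped (moves faster than 0.7 m/s with nothing holding it) or tipped over ((linear speed of eyepiece above 0.7 m/s and contact force between the fingers and eyepiece below 0.05 N) or angle between eyepiece's own z axis and vertical above 1 rad).
It fails at once if the condenser is dropped (moves faster than 0.7 m/s with nothing holding it) or tipped over ((linear speed of condenser above 0.7 m/s and contact force between the fingers and condenser below 0.05 N) or angle between condenser's own z axis and vertical above 1 rad).
It also fails if it takes over 112 s, if anything falls off the work surface, if the arm or the gripper's body presses on something with over 40 N, if the wrist force passes 120 N, or if a joint passes its speed limit or range.

## Working session

There is one attempt and no reset: what is moved stays moved. The work goes in short steps, Python scripts to look and compute and a tool call to move; the robot and the scene stay as the last step left them, time stands still between calls to the robot, and variables do not carry over. Pictures are saved under pics/ and viewed, and the job is handed in when it is done.

Besides the shell and the picture viewer there is one more tool, called after "Request:" as name(argument=value, ...) on one line, values as JSON. jog_arm: Moves the arm, as the interface text tells. Shifts and turns lie within -1 to 1; 1 stands for 0.6 m of shift or 2 pi rad of turn. Its arguments: {"type":"object","properties":{"commands":{"type":"array"},"newtons":{"type":"number"}},"required":["commands"]}

```bash
mkdir -p pics; ls; cat > h.py <<'E'
import numpy as np,cv2
from plant import robot
def K(c):
    f=200/np.tan(np.radians(c['fovy'])/2); return np.array([[f,0,c['cx']],[0,f,c['cy']],[0,0,1.]])
def cam(n):
    c=robot.read_camera(n); return c
def save(c,fn,crop=None,s=1):
    p=c['pixels'][:,:,::-1]
    if crop: x0,x1,y0,y1=crop; p=p[y0:y1,x0:x1]
    cv2.imwrite('pics/'+fn,cv2.resize(p,None,fx=s,fy=s,interpolation=cv2.INTER_CUBIC))
def topose(c,st=None):
    if 'rvec' in c and c['rvec'] is not None:
        R=cv2.Rodrigues(np.array(c['rvec'],float))[0]; return R,np.array(c['tvec'],float).reshape(3)
    Rt=cv2.Rodrigues(np.array(st['orientation'],float))[0]; T=np.eye(4);T[:3,:3]=Rt;T[:3,3]=st['tool_pos']
    W=np.linalg.inv(T@np.array(c['tool_from_camera'])); return W[:3,:3],W[:3,3]
def proj(c,P,st=None):
    R,t=topose(c,st); q=(K(c)@(R@np.atleast_2d(P).T+t[:,None])).T; return q[:,:2]/q[:,2:]
def back(c,uv,z,st=None):
    R,t=topose(c,st); C=-R.T@t; d=R.T@np.linalg.inv(K(c))@np.array([uv[0],uv[1],1.]); return C+d*(z-C[2])/d[2]
E
python3 - <<'E'
from h import *
s=robot.read_state();print(s)
for n in('scene','top','wrist'):
    c=cam(n);save(c,n+'0.png');print(n,{k:v for k,v in c.items() if k!='pixels'})
    if n!='wrist': print(-topose(c)[0].T@topose(c)[1])
    for o in 'long_objective short_objective eyepiece condenser ring_small ring_medium ring_large ring_largest balance_weight specimen_pot'.split():
        print(n,o,[(np.round(d['uv']).tolist(),round(d['p'],2),int(d['pixels'].sum())) for d in robot.trace(n,o)])
print(robot.read_state()['t'])
E
```

```text
pics
{'t': 0.0, 'q': array([-1.32536237e+00,  1.31144453e-01,  1.48930207e+00,  2.33889477e-05,
        1.52301994e+00, -8.53903423e-02]), 'dq': array([ 0.00088195,  0.00020879, -0.00125183, -0.00021092,  0.00036584,
        0.00071396]), 'joint_torque': array([-8.87913448e-04, -5.59838998e+01, -4.91765678e+01,  7.67797348e-02,
        3.54453118e-02, -1.62446181e-04]), 'tool_pos': array([ 0.19478517, -0.56688025,  0.21758494]), 'orientation': array([-3.09686785e+00, -5.16981462e-01,  1.98586459e-04]), 'force': array([ 0.0335313 , -1.02920456,  0.05554787]), 'wrist_torque': array([-0.01434841, -0.04898031, -0.02474088]), 'opening': 0.0932129512778524}
scene {'fovy': 43.226663523040756, 'cx': 314.22132941150346, 'cy': 201.03146002949245, 'rvec': array([ 1.40741043,  1.96122166, -0.95783812]), 'tvec': array([ 0.19874698, -0.2636681 ,  1.53370178])}
[1.38027461 0.22656176 0.71047459]
scene long_objective [([181.0, 196.0], 0.52, 230)]
scene short_objective [([322.0, 184.0], 0.76, 289), ([246.0, 209.0], 0.53, 298)]
scene eyepiece [([171.0, 178.0], 0.96, 411), ([216.0, 163.0], 0.93, 425)]

[... 1175 characters left out ...]
ot [([396.0, 220.0], 0.58, 381)]
wrist {'fovy': 64.92958462329543, 'cx': 321.35543078826146, 'cy': 201.45466150406807, 'tool_from_camera': array([[ 8.37585377e-04, -9.53764598e-01, -3.00553473e-01,
         8.43917680e-02],
       [ 9.99999510e-01,  6.40139263e-04,  7.55415657e-04,
        -3.33019404e-04],
       [-5.28092632e-04, -3.00553958e-01,  9.53764667e-01,
        -1.66686099e-01],
       [ 0.00000000e+00,  0.00000000e+00,  0.00000000e+00,
         1.00000000e+00]])}
wrist long_objective []
wrist short_objective []
wrist eyepiece []
wrist condenser []
wrist ring_small []
wrist ring_medium []
wrist ring_large []
wrist ring_largest []
wrist balance_weight []
wrist specimen_pot []
1.65
```

```bash
python3 - <<'E'
import cv2
a=cv2.imread('pics/top0.png')[100:280,160:560];cv2.imwrite('pics/top0c.png',cv2.resize(a,None,fx=2,fy=2,interpolation=cv2.INTER_CUBIC))
a=cv2.imread('pics/scene0.png')[130:290,130:490];cv2.imwrite('pics/scene0c.png',cv2.resize(a,None,fx=2.2,fy=2.2,interpolation=cv2.INTER_CUBIC))
E
```

```text
(no output)
```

View pics/top0c.png

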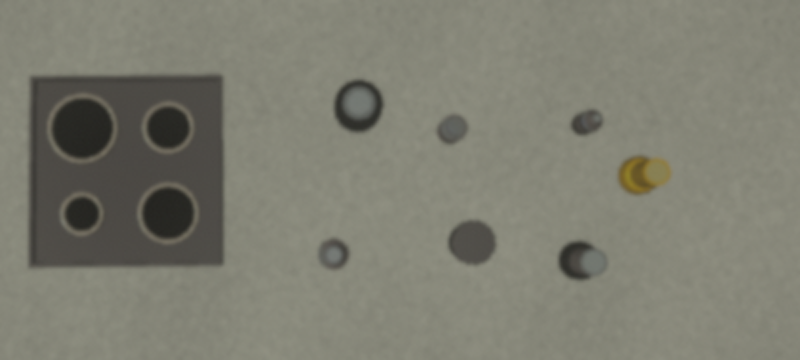

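View pics/scene0c.png

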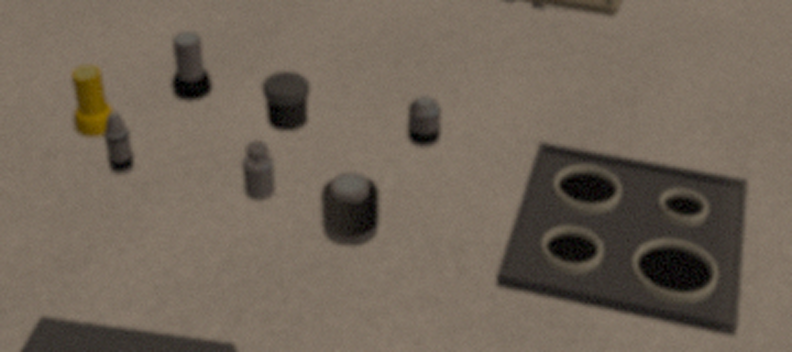

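View pics/top0.png

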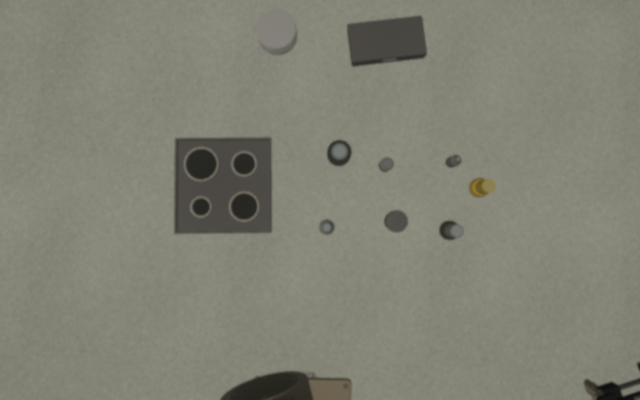

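```bash
cat >> h.py <<'E'
PROF={'long_objective':[(0,12),(.046,12),(.066,5)],'short_objective':[(0,17),(.040,17),(.048,10)],
'eyepiece':[(0,22),(.012,22),(.022,15),(.068,15)],'condenser':[(0,27),(.044,27),(.0441,18),(.054,16)],
'balance_weight':[(0,15),(.040,15),(.045,8),(.056,8)],'specimen_pot':[(0,22),(.036,22),(.0361,24),(.048,24)]}
def sil(c,name,x,y,z0=0,st=None,s=8):
    m=np.zeros((400*1,640),np.uint8)
    a=np.linspace(0,2*np.pi,40,endpoint=False); pr=PROF[name]
    rings=[proj(c,np.c_[x+r/1e3*np.cos(a),y+r/1e3*np.sin(a),np.full(40,z0+z)],st) for z,r in pr]
    for i in range(len(rings)-1):
        h=cv2.convexHull(np.vstack(rings[i:i+2]).astype(np.float32))
        cv2.fillConvexPoly(m,np.round(h*16).astype(np.int32),1,shift=4)
    return m
def fit(c,mask,name,x0,st=None,z0=0):
    from scipy.optimize import minimize
    mk=cv2.GaussianBlur(mask.astype(np.float32),(0,0),1.5)
    f=lambda p:float(((cv2.GaussianBlur(sil(c,name,p[0],p[1],z0,st).astype(np.float32),(0,0),1.5)-mk)**2).sum())
    r=minimize(f,x0[:2],method='Nelder-Mead',options=dict(initial_simplex=[[x0[0]+a,x0[1]+b] for a,b in((0,0),(.008,0),(0,.008))],xatol=1e-4,fatol=.01))
    return r.x,r.fun/mk.sum()
E
python3 - <<'E'
from h import *
near={'top':{'long_objective':(453,161),'short_objective':(327,226),'eyepiece':(451,230),'condenser':(340,153),'balance_weight':(386,164),'specimen_pot':(396,220)},
'scene':{'long_objective':(184,196),'short_objective':(322,184),'eyepiece':(216,163),'condenser':(289,225),'balance_weight':(246,208),'specimen_pot':(260,174)}}
for n in('top','scene'):
    c=cam(n)
    for o,uv in near[n].items():
        for d in robot.trace(n,o):
            if np.hypot(*(np.array(d['uv'])-uv))<10:
                x0=back(c,uv,.03); x,e=fit(c,d['pixels'],o,x0); print(n,o,np.round(x,4),round(e,3)); break
        else: print(n,o,'none',np.round(back(c,uv,.03),3))
    for o in 'ring_small ring_medium ring_large ring_largest'.split():
        d=robot.trace(n,o)
        if d:
            ys,xs=np.nonzero(d[0]['pixels']); (e,ax,an)=cv2.fitEllipse(cv2.convexHull(np.c_[xs,ys].astype(np.float32)))
            print(n,o,np.round(back(c,e,.014),4),np.round(ax,1))
print(robot.read_state()['t'])
E
```

```text
top long_objective [ 0.5975 -0.3237] 0.018
top short_objective [ 0.4443 -0.045 ] 0.023
top eyepiece [ 0.444  -0.3216] 0.003
top condenser [ 0.6086 -0.0672] 0.015
top balance_weight [ 0.5854 -0.1719] 0.059
top specimen_pot [ 0.461  -0.1965] 0.026
top ring_small [ 0.4434 -0.0449  0.014 ] [14.9 15.7]
top ring_medium [0.5795 0.1432 0.014 ] [24.6 26. ]
top ring_large [0.4842 0.1401 0.014 ] [29.1 31.3]
top ring_largest [0.5759 0.2389 0.014 ] [35.3 35.7]
scene long_objective [ 0.5948 -0.3265] 0.005
scene short_objective [ 0.444  -0.0448] 0.009
scene eyepiece [ 0.4427 -0.3221] 0.019
scene condenser [ 0.6097 -0.0657] 0.016
scene balance_weight [ 0.5865 -0.1722] 0.007
scene specimen_pot [ 0.4635 -0.1946] 0.019
scene ring_small [0.4871 0.2389 0.014 ] [16.5 23.4]
scene ring_medium [0.5866 0.1466 0.014 ] [22.1 28.3]
scene ring_large [0.4913 0.1435 0.014 ] [21.8 30.8]
scene ring_largest [0.584  0.2416 0.014 ] [28.3 40.3]
2.75
```

Candidates in the top view:
- Long objective: slim steel part with taper and dark foot at (453,161).
- Short objective: stubby part with lens at (327,226).
- Eyepiece: steel with black cup at (451,230).
- Condenser: black drum with lens at (340,153).
- Look-alikes to leave: yellow eyepiece (482,187), balance weight (386,164, round knob, no band) and pot (396,220, flat lid).

The crops confirm these choices. I'll go to a hover over the eyepiece and measure the rings more closely.

Request:
jog_arm(commands=[[[0.1, 0.1, 0], [0, 0, -0.0265], -1], [[0.2, 0.2, 0], [0, 0, -0.0527], -1], [[0.3, 0.3, 0], [0, 0, -0.0527], -1], [[0.38, 0.37, 0], [0, 0, -0.0527], -1], [[0.415, 0.408, 0], [0, 0, -0.0527], -1], [[0.415, 0.408, 0], [0, 0, -0.0527], -1], [[0.415, 0.408, 0], [0, 0, -0.0527], -1], [[0.415, 0.408, 0], [0, 0, -0.0527], -1]], newtons=20)

```text
t: 3.75
tool_pos: [0.4436, -0.323, 0.2186]
orientation: [3.141, 0.0, -0.001]
force: [-0.3, -0.5, 0.9]
opening: 0.0928
```

```bash
python3 - <<'E'
from h import *
s=robot.read_state();print(s['t'],s['tool_pos'],s['orientation'],s['force'])
c=cam('wrist');save(c,'w1.png')
for d in robot.trace('wrist','eyepiece'):
    x,e=fit(c,d['pixels'],'eyepiece',(.444,-.322),s); print(d['p'],d['uv'],x,e)
c=cam('top');save(c,'t1.png')
# dark discs in the tray
g=c['pixels'].astype(float).mean(2)
sub=g[130:245,165:285]; 
m=(sub<48).astype(np.uint8); n,l,st,ce=cv2.connectedComponentsWithStats(m)
for i in range(1,n):
    if st[i,4]>60: print(st[i],ce[i]+[165,130],back(c,ce[i]+[165,130],.011))
E
```

```text
3.75 [ 0.44358189 -0.32301685  0.21861379] [ 3.14124543e+00  3.22036395e-05 -5.83353615e-04] [-0.29303838 -0.46316897  0.85993532]
0.92 [317.9, 179.8] [ 0.44354077 -0.3224363 ] 0.007635573180223867
0.8 [383.6, 88.3] [ 0.54130719 -0.38916121] 0.014701189498162699
[ 22  21  28  27 593] [200.85328836 163.79763912] [0.57722716 0.24035179 0.011     ]
[ 70  25  19  18 267] [243.68164794 163.40449438] [0.58076361 0.14447246 0.011     ]
[ 67  65  24  23 428] [243.73364486 205.99065421] [0.48505037 0.14088623 0.011     ]
[ 29  70  14  14 159] [200.59748428 206.46540881] [0.48146941 0.23696761 0.011     ]
```

View pics/w1.png

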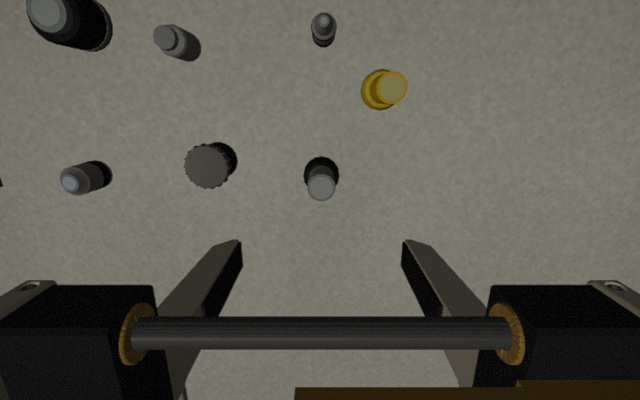

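The wrist view agrees with the top view to 1 mm. It shows the eyepiece at (320,180), the yellow one at (384,88), the long objective at (323,28), the pot at (210,165) and the weight at (175,42). I'm descending on the eyepiece.

Request:
jog_arm(commands=[[[0, 0.001, -0.09], [0, 0, 0], -1], [[0, 0.001, -0.18], [0, 0, 0], -1], [[0, 0.001, -0.25], [0, 0, 0], -1], [[0, 0.001, -0.29], [0, 0, 0], -1], [[0, 0.001, -0.312], [0, 0, 0], -1], [[0, 0.001, -0.312], [0, 0, 0], -1], [[0, 0.001, -0.312], [0, 0, 0], 1], [[0, 0.001, -0.312], [0, 0, 0], 1], [[0, 0.001, -0.312], [0, 0, 0], 1], [[0, 0.001, -0.312], [0, 0, 0], 1]], newtons=20)

```text
t: 5.15
tool_pos: [0.4433, -0.3232, 0.0318]
orientation: [3.141, -0.003, 0.0]
force: [-0.2, 0.3, -0.4]
opening: 0.0576
```

Request:
jog_arm(commands=[[[0, 0, 0], [0, 0, 0], 1], [[0, 0, 0], [0, 0, 0], 1], [[0, 0, 0], [0, 0, 0], 1], [[0, 0, 0], [0, 0, 0], 1], [[0, 0, 0], [0, 0, 0], 1], [[0, 0, 0], [0, 0, 0], 1]])

```text
t: 5.9
tool_pos: [0.4433, -0.3231, 0.0318]
orientation: [3.141, -0.003, 0.0]
force: [0.5, 0.5, -0.1]
opening: 0.0298
```

Request:
jog_arm(commands=[[[0, 0, 0.03], [0, 0, 0], 1], [[0, 0, 0.1], [0, 0, 0], 1], [[0, 0, 0.18], [0, 0, 0], 1], [[0.005, 0.04, 0.214], [0, 0, 0], 1], [[0.01, 0.12, 0.214], [0, 0, 0], 1], [[0.02, 0.21, 0.214], [0, 0, 0], 1], [[0.03, 0.3, 0.214], [0, 0, 0], 1], [[0.04, 0.39, 0.214], [0, 0, 0], 1], [[0.05, 0.48, 0.214], [0, 0, 0], 1], [[0.055, 0.53, 0.214], [0, 0, 0], 1]])

```text
t: 7.15
tool_pos: [0.4765, -0.0027, 0.1617]
orientation: [3.141, -0.0, 0.003]
force: [0.7, 0.4, -1.5]
opening: 0.0298
```

Request:
jog_arm(commands=[[[0.007, 0.08, 0], [0, 0, 0], 1], [[0.012, 0.16, 0], [0, 0, 0], 1], [[0.014, 0.215, 0], [0, 0, 0], 1], [[0.014, 0.239, 0], [0, 0, 0], 1], [[0.014, 0.239, 0], [0, 0, 0], 1], [[0.014, 0.239, 0], [0, 0, 0], 1]])

```text
t: 7.9
tool_pos: [0.485, 0.1396, 0.1619]
orientation: [3.141, -0.001, 0.003]
force: [0.9, -0.5, -2.2]
opening: 0.0297
```

```bash
python3 - <<'E'
from h import *
s=robot.read_state();print(s['t'],s['tool_pos'],s['orientation'],s['force'],s['opening'])
c=cam('wrist')
R0={'ring_medium':(.5808,.1445,25),'ring_large':(.485,.141,30),'ring_largest':(.577,.2404,35),'ring_small':(.4815,.237,20)}
im=c['pixels'].copy();a=np.linspace(0,2*np.pi,60)
for o,(x,y,r) in R0.items():
    p=proj(c,np.c_[x+r/1e3*np.cos(a),y+r/1e3*np.sin(a),np.full(60,.015)],s)
    cv2.polylines(im,[np.round(p).astype(np.int32)],True,(255,0,0),1)
c['pixels']=im;save(c,'w2.png')
E
```

```text
7.9 [0.48502872 0.13962235 0.16191989] [ 3.14083972e+00 -1.24695196e-03  3.25280722e-03] [ 0.87997687 -0.54569799 -2.20155248] 0.02973356277271356
```

View pics/w2.png

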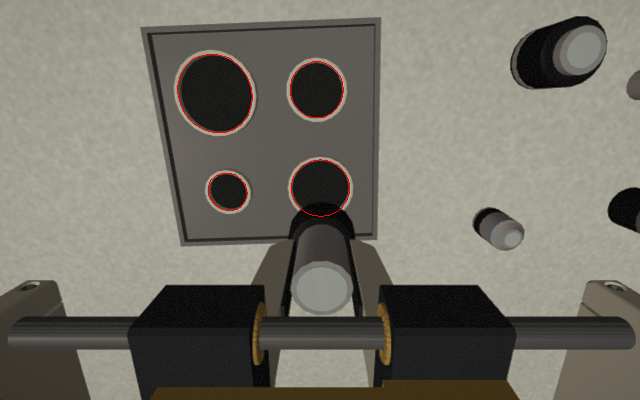

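Predicted ring rims (red) lie on the rings in the wrist view, so the ring positions hold. I'm setting down the eyepiece in the large ring.

Request:
jog_arm(commands=[[[0, 0.002, -0.07], [0, 0, 0], 1], [[0, 0.002, -0.13], [0, 0, 0], 1], [[0, 0.002, -0.175], [0, 0, 0], 1], [[0, 0.002, -0.195], [0, 0, 0], 1], [[0, 0.002, -0.2], [0, 0, 0], 1], [[0, 0.002, -0.203], [0, 0, 0], 1], [[0, 0.002, -0.204], [0, 0, 0], 1], [[0, 0.002, -0.204], [0, 0, 0], 1]])

```text
t: 8.95
tool_pos: [0.4856, 0.1408, 0.0402]
orientation: [3.141, -0.002, 0.005]
force: [0.2, 0.1, -1.3]
opening: 0.0298
```

Request:
jog_arm(commands=[[[0, 0, -0.001], [0, 0, 0], 1], [[0, 0, -0.001], [0, 0, 0], 0.3], [[0, 0, -0.001], [0, 0, 0], -0.1], [[0, 0, -0.001], [0, 0, 0], -0.3], [[0, 0, -0.001], [0, 0, 0], -0.3], [[0, 0, -0.001], [0, 0, 0], -0.3], [[0, 0, 0.07], [0, 0, 0], -0.3], [[0, 0, 0.15], [0, 0, 0], -0.3], [[0, 0, 0.2], [0, 0, 0], -1], [[0, 0, 0.2], [0, 0, 0], -1]])

```text
t: 10.2
tool_pos: [0.4878, 0.1412, 0.1635]
orientation: [-3.141, 0.002, -0.014]
force: [0.4, 1.2, 1.0]
opening: 0.076
```

Request:
jog_arm(commands=[[[0.05, -0.08, 0.05], [0, 0, 0], -1], [[0.1, -0.16, 0.06], [0, 0, 0], -1], [[0.15, -0.25, 0.06], [0, 0, 0], -1], [[0.19, -0.32, 0.06], [0, 0, 0], -1], [[0.202, -0.347, 0.06], [0, 0, 0], -1], [[0.202, -0.347, 0.06], [0, 0, 0], -1], [[0.202, -0.347, 0.06], [0, 0, 0], -1]])

```text
t: 11.08
tool_pos: [0.6082, -0.0655, 0.1988]
orientation: [-3.14, 0.0, -0.013]
force: [-0.3, 0.9, 0.0]
opening: 0.0929
```

```bash
cat > m.py <<'E'
from h import *
import sys
o=sys.argv[1]; x0=(float(sys.argv[2]),float(sys.argv[3])); fn=sys.argv[4]
s=robot.read_state();print(s['t'],s['tool_pos'],s['orientation'],s['force'],s['opening'])
c=cam('wrist');save(c,fn)
for d in robot.trace('wrist',o):
    x,e=fit(c,d['pixels'],o,x0,s); print(d['p'],d['uv'],x,e)
E
python3 m.py condenser .609 -.067 w3.png
```

```text
11.075 [ 0.60824175 -0.06552642  0.19883262] [-3.14020513e+00  2.33960422e-04 -1.25358034e-02] [-0.30103501  0.89879749  0.00564358] 0.09288344065771555
0.94 [323.7, 182.4] [ 0.60898459 -0.067967  ] 0.008631246546804769
```

View pics/w3.png

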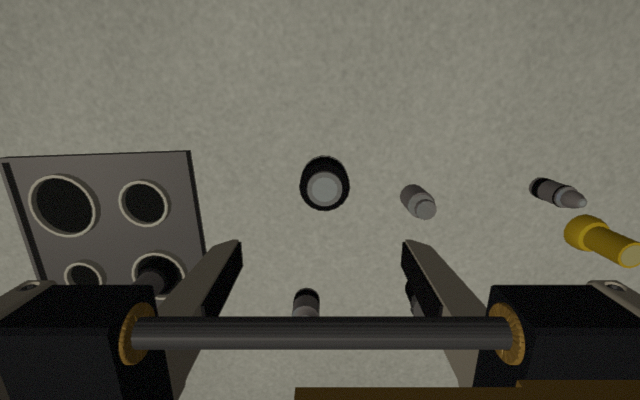

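The condenser is at (324,182) in the wrist view with its lens visible. The weight at (418,202) clears the jaws.

Request:
jog_arm(commands=[[[0.001, -0.004, -0.09], [0, -0.0013, 0], -1], [[0.001, -0.004, -0.18], [0, -0.0013, 0], -1], [[0.001, -0.004, -0.25], [0, -0.0013, 0], -1], [[0.001, -0.004, -0.29], [0, -0.0013, 0], -1], [[0.001, -0.004, -0.309], [0, -0.0013, 0], -1], [[0.001, -0.004, -0.309], [0, -0.0013, 0], 1], [[0.001, -0.004, -0.309], [0, -0.0013, 0], 1], [[0.001, -0.004, -0.309], [0, -0.0013, 0], 1], [[0.001, -0.004, -0.309], [0, -0.0013, 0], 1], [[0.001, -0.004, -0.309], [0, -0.0013, 0], 1]], newtons=25)

```text
t: 12.42
tool_pos: [0.6096, -0.0679, 0.0148]
orientation: [-3.141, -0.001, -0.029]
force: [-1.3, 0.2, 3.7]
opening: 0.0537
```

Request:
jog_arm(commands=[[[0, 0, 0], [0, 0, 0], 1], [[0, 0, 0], [0, 0, 0], 1]])

```text
t: 12.68
tool_pos: [0.6096, -0.068, 0.0148]
orientation: [-3.141, -0.001, -0.029]
force: [-0.5, 0.7, 1.1]
opening: 0.0536
```

Request:
jog_arm(commands=[[[0, 0, 0.03], [0, 0, 0], 1], [[0, 0, 0.1], [0, 0, 0], 1], [[0, 0, 0.17], [0, 0, 0], 1], [[-0.005, 0.04, 0.192], [0, 0, 0], 1], [[-0.012, 0.12, 0.192], [0, 0, 0], 1], [[-0.022, 0.21, 0.192], [0, 0, 0], 1], [[-0.032, 0.3, 0.192], [0, 0, 0], 1], [[-0.042, 0.39, 0.192], [0, 0, 0], 1], [[-0.05, 0.47, 0.192], [0, 0, 0], 1], [[-0.054, 0.514, 0.192], [0, 0, 0], 1]])

```text
t: 13.92
tool_pos: [0.5764, 0.2431, 0.131]
orientation: [-3.14, -0.004, -0.029]
force: [1.1, -0.6, -1.5]
opening: 0.0533
```

Request:
jog_arm(commands=[[[0, 0, 0], [0, 0, 0], 1]])

```text
t: 14.05
tool_pos: [0.5758, 0.245, 0.1317]
orientation: [-3.14, -0.008, -0.029]
force: [-0.7, -1.0, -2.0]
opening: 0.0538
```

Request:
jog_arm(commands=[[[0.003, -0.008, -0.03], [0, 0, 0], 1], [[0.003, -0.008, -0.09], [0, 0, 0], 1], [[0.003, -0.008, -0.14], [0, 0, 0], 1], [[0.003, -0.008, -0.165], [0, 0, 0], 1], [[0.003, -0.008, -0.174], [0, 0, 0], 1], [[0.003, -0.008, -0.178], [0, 0, 0], 1], [[0.003, -0.008, -0.18], [0, 0, 0], 1], [[0.003, -0.008, -0.181], [0, 0, 0], 1]])

```text
t: 15.05
tool_pos: [0.5783, 0.2405, 0.0241]
orientation: [-3.139, -0.009, -0.032]
force: [-0.5, -0.1, -2.6]
opening: 0.0541
```

Request:
jog_arm(commands=[[[0, 0, -0.0015], [0, 0, 0], 1], [[0, 0, -0.003], [0, 0, 0], 1], [[0, 0, -0.003], [0, 0, 0], 1]])

```text
t: 15.42
tool_pos: [0.5787, 0.2407, 0.0228]
orientation: [-3.139, -0.009, -0.033]
force: [0.4, 1.1, 1.9]
opening: 0.0534
```

Contact is made (force -2.6 to +1.9 N). I'm releasing.

Request:
jog_arm(commands=[[[0, 0, 0], [0, 0, 0], 0.0], [[0, 0, 0], [0, 0, 0], -0.3], [[0, 0, 0], [0, 0, 0], -0.6], [[0, 0, 0], [0, 0, 0], -0.6], [[0, 0, 0], [0, 0, 0], -0.6], [[0, 0, 0.06], [0, 0, 0], -0.6], [[0, 0, 0.15], [0, 0, 0], -0.6], [[0, 0, 0.25], [0, 0.0026, 0], -1], [[0, 0, 0.29], [0, 0.0052, 0], -1], [[0, 0, 0.29], [0, 0.0052, 0], -1]])

```text
t: 16.68
tool_pos: [0.5806, 0.2412, 0.1998]
orientation: [-3.137, -0.009, 0.01]
force: [0.1, 0.2, -1.2]
opening: 0.0926
```

Request:
jog_arm(commands=[[[-0.04, -0.08, 0], [0, 0, 0], -1], [[-0.08, -0.16, 0], [0, 0, 0], -1], [[-0.12, -0.25, 0], [0, 0, 0], -1], [[-0.16, -0.34, 0], [0, 0, 0], -1], [[-0.2, -0.42, 0], [0, 0, 0], -1], [[-0.227, -0.477, 0], [0, 0, 0], -1], [[-0.227, -0.477, 0], [0, 0, 0], -1], [[-0.227, -0.477, 0], [0, 0, 0], -1], [[-0.227, -0.477, 0], [0, 0, 0], -1]])

```text
t: 17.8
tool_pos: [0.4444, -0.0441, 0.199]
orientation: [-3.137, -0.011, 0.012]
force: [0.4, 0.9, -0.8]
opening: 0.0931
```

```bash
python3 m.py short_objective .444 -.045 w4.png
```

```text
17.8 [ 0.44440852 -0.04406122  0.19903945] [-3.13693631 -0.0105822   0.01180563] [ 0.44080382  0.93464233 -0.79526117] 0.09312969588545382
0.95 [321.1, 186.7] [ 0.44296286 -0.04531963] 0.003833354541556998
```

View pics/w4.png

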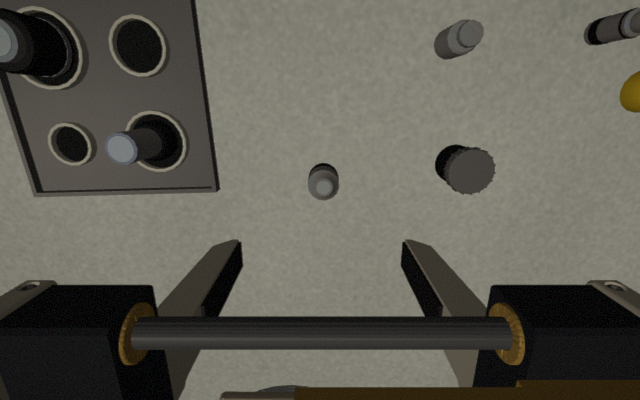

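The short objective is at (322,183) in the wrist view, and the eyepiece and condenser stand in their rings. I'm descending.

Request:
jog_arm(commands=[[[-0.002, -0.002, -0.09], [0, 0, 0], -1], [[-0.002, -0.002, -0.18], [0, 0, 0], -1], [[-0.002, -0.002, -0.25], [0, 0, 0], -1], [[-0.002, -0.002, -0.29], [0, 0, 0], -1], [[-0.002, -0.002, -0.312], [0, 0, 0], -1], [[-0.002, -0.002, -0.312], [0, 0, 0], 1], [[-0.002, -0.002, -0.312], [0, 0, 0], 1], [[-0.002, -0.002, -0.312], [0, 0, 0], 1], [[-0.002, -0.002, -0.312], [0, 0, 0], 1], [[-0.002, -0.002, -0.312], [0, 0, 0], 1]], newtons=20)

```text
t: 19.15
tool_pos: [0.4436, -0.0455, 0.0126]
orientation: [-3.137, -0.011, 0.01]
force: [-0.7, 0.3, 0.1]
opening: 0.0477
```

Request:
jog_arm(commands=[[[0, 0, 0], [0, 0, 0], 1], [[0, 0, 0], [0, 0, 0], 1], [[0, 0, 0], [0, 0, 0], 1], [[0, 0, 0], [0, 0, 0], 1]])

```text
t: 19.65
tool_pos: [0.4437, -0.0454, 0.0127]
orientation: [-3.137, -0.011, 0.01]
force: [-0.3, -0.3, 2.3]
opening: 0.0334
```

Request:
jog_arm(commands=[[[0, 0, 0.03], [0, 0, 0], 1], [[0, 0, 0.1], [0, 0, 0], 1], [[0, 0, 0.18], [0, 0, 0], 1], [[0.02, 0.03, 0.212], [0, 0, 0], 1], [[0.07, 0.1, 0.212], [0, 0, 0], 1], [[0.12, 0.17, 0.212], [0, 0, 0], 1], [[0.18, 0.25, 0.212], [0, 0, 0], 1], [[0.22, 0.3, 0.212], [0, 0, 0], 1], [[0.228, 0.316, 0.212], [0, 0, 0], 1], [[0.228, 0.316, 0.212], [0, 0, 0], 1]])

```text
t: 20.9
tool_pos: [0.5799, 0.1443, 0.1391]
orientation: [-3.138, -0.012, 0.012]
force: [-1.3, -0.5, -0.8]
opening: 0.0334
```

Request:
jog_arm(commands=[[[0.002, 0, -0.05], [0, 0, 0], 1], [[0.002, 0, -0.11], [0, 0, 0], 1], [[0.002, 0, -0.16], [0, 0, 0], 1], [[0.002, 0, -0.183], [0, 0, 0], 1], [[0.002, 0, -0.191], [0, 0, 0], 1], [[0.002, 0, -0.194], [0, 0, 0], 1], [[0.002, 0, -0.197], [0, 0, 0], 1], [[0.002, 0, -0.197], [0, 0, 0], 1]])

```text
t: 21.9
tool_pos: [0.5816, 0.1443, 0.0216]
orientation: [-3.138, -0.013, 0.011]
force: [-1.2, 0.0, -1.8]
opening: 0.0335
```

Request:
jog_arm(commands=[[[0, 0, -0.001], [0, 0, 0], 1], [[0, 0, -0.002], [0, 0, 0], 1], [[0, 0, -0.002], [0, 0, 0], 1]])

```text
t: 22.28
tool_pos: [0.5819, 0.1445, 0.0208]
orientation: [-3.138, -0.013, 0.01]
force: [-0.1, -0.2, 1.2]
opening: 0.0333
```

Request:
jog_arm(commands=[[[0, 0, 0], [0, 0, 0], 0.2], [[0, 0, 0], [0, 0, 0], -0.1], [[0, 0, 0], [0, 0, 0], -0.25], [[0, 0, 0], [0, 0, 0], -0.25], [[0, 0, 0], [0, 0, 0], -0.25], [[0, 0, 0.06], [0, 0, 0], -0.25], [[0, 0, 0.15], [0, 0, 0], -0.25], [[0, 0, 0.25], [0, 0, 0], -0.4], [[0, 0, 0.3], [0, 0, 0], -0.4], [[0, 0, 0.3], [0, 0, 0], -0.4]])

```text
t: 23.52
tool_pos: [0.584, 0.1448, 0.2046]
orientation: [-3.137, -0.013, -0.001]
force: [0.5, -0.3, 0.8]
opening: 0.065
```

Request:
jog_arm(commands=[[[0.002, -0.06, 0], [0, 0, 0], -0.4], [[0.005, -0.15, 0], [0, 0, 0], -0.4], [[0.007, -0.25, 0], [0, 0, 0], -0.4], [[0.01, -0.35, 0], [0, 0, 0], -0.4], [[0.012, -0.45, 0], [0, 0, 0], -0.4], [[0.015, -0.55, 0], [0, 0, 0], -0.4], [[0.018, -0.65, 0], [0, 0, 0], -0.4], [[0.02, -0.74, 0], [0, 0, 0], -0.4], [[0.022, -0.783, 0], [0, 0, 0], -0.4], [[0.022, -0.783, 0], [0, 0, 0], -0.4]])

```text
t: 24.78
tool_pos: [0.5957, -0.3266, 0.2016]
orientation: [-3.135, -0.008, 0.004]
force: [0.2, 0.4, -1.1]
opening: 0.0654
```

Request:
jog_arm(commands=[[[0, 0, 0], [0, 0, 0], -0.4], [[0, 0, 0], [0, 0, 0], -0.4]])

```text
t: 25.02
tool_pos: [0.5955, -0.3252, 0.2005]
orientation: [-3.134, -0.01, 0.007]
force: [-0.3, -0.1, 0.5]
opening: 0.0647
```

```bash
python3 m.py long_objective .597 -.325 w5.png; python3 - <<'E'
from h import *
s=robot.read_state(); c=cam('wrist')
for d in robot.trace('wrist','eyepiece'): print('yellow?',d['p'],d['uv'],fit(c,d['pixels'],'eyepiece',(.541,-.389),s))
E
```

```text
25.025 [ 0.59551119 -0.32516253  0.20051016] [-3.13360813 -0.00988033  0.006628  ] [-0.32341409 -0.07857689  0.46380154] 0.06471802665286903
0.96 [321.6, 178.7] [ 0.59802059 -0.32438321] 0.027468165984520544
yellow? 0.96 [376.5, 223.4] (array([ 0.54317879, -0.38858706]), np.float64(0.16254706758712065))
```

View pics/w5.png

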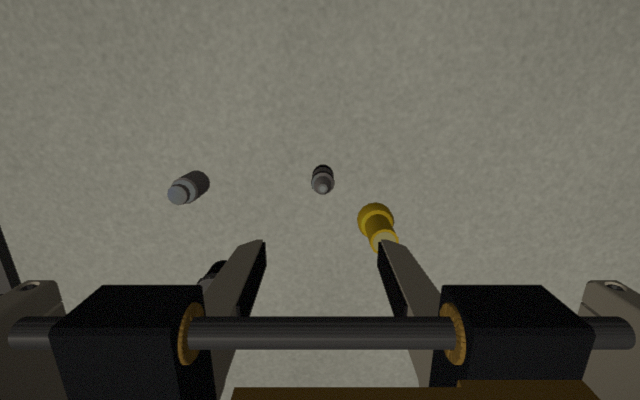

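The long objective is at (322,180) in the wrist view, with the yellow look-alike at (376,223) beside it. I'll go down with a narrower opening.

Request:
jog_arm(commands=[[[0.004, 0.001, -0.03], [0, 0, 0], 0], [[0.004, 0.001, -0.09], [0, 0, 0], 0], [[0.004, 0.001, -0.17], [0, 0, 0], 0], [[0.004, 0.001, -0.23], [0, 0, 0], 0], [[0.004, 0.001, -0.28], [0, 0, 0], 0], [[0.004, 0.001, -0.311], [0, 0, 0], 0], [[0.004, 0.001, -0.311], [0, 0, 0], 0], [[0.004, 0.001, -0.311], [0, 0, 0], 1], [[0.004, 0.001, -0.311], [0, 0, 0], 1], [[0.004, 0.001, -0.311], [0, 0, 0], 1]], newtons=20)

```text
t: 26.48
tool_pos: [0.5994, -0.3258, 0.0168]
orientation: [-3.136, -0.01, 0.001]
force: [0.7, 0.3, 3.1]
opening: 0.024
```

Request:
jog_arm(commands=[[[0, 0, 0], [0, 0, 0], 1], [[0, 0, 0], [0, 0, 0], 1], [[0, 0, 0], [0, 0, 0], 1]])

```text
t: 26.85
tool_pos: [0.5993, -0.3258, 0.0169]
orientation: [-3.136, -0.01, 0.001]
force: [0.4, 0.3, 0.3]
opening: 0.0237
```

Request:
jog_arm(commands=[[[0, 0, 0.03], [0, 0, 0], 1], [[0, 0, 0.1], [0, 0, 0], 1], [[0, 0, 0.19], [0, 0, 0], 1], [[-0.01, 0.04, 0.238], [0, 0, 0], 1], [[-0.02, 0.11, 0.238], [0, 0, 0], 1], [[-0.04, 0.2, 0.238], [0, 0, 0], 1], [[-0.06, 0.29, 0.238], [0, 0, 0], 1], [[-0.08, 0.38, 0.238], [0, 0, 0], 1], [[-0.1, 0.47, 0.238], [0, 0, 0], 1], [[-0.11, 0.53, 0.238], [0, 0, 0], 1]])

```text
t: 28.1
tool_pos: [0.5328, -0.0056, 0.1611]
orientation: [-3.136, -0.012, -0.002]
force: [0.8, 0.2, -1.2]
opening: 0.0234
```

Request:
jog_arm(commands=[[[-0.02, 0.08, 0], [0, 0, 0], 1], [[-0.04, 0.17, 0], [0, 0, 0], 1], [[-0.055, 0.26, 0], [0, 0, 0], 1], [[-0.073, 0.34, 0], [0, 0, 0], 1], [[-0.081, 0.39, 0], [0, 0, 0], 1], [[-0.083, 0.404, 0], [0, 0, 0], 1], [[-0.083, 0.404, 0], [0, 0, 0], 1], [[-0.083, 0.404, 0], [0, 0, 0], 1]])

```text
t: 29.1
tool_pos: [0.4834, 0.2358, 0.1613]
orientation: [-3.136, -0.01, -0.002]
force: [0.3, 0.8, -0.8]
opening: 0.0235
```

```bash
python3 - <<'E'
from h import *
s=robot.read_state();print(s['t'],s['tool_pos'],s['orientation'],s['force'],s['opening'])
c=cam('wrist')
R0={'ring_medium':(.5808,.1445,25),'ring_large':(.485,.141,30),'ring_largest':(.577,.2404,35),'ring_small':(.4815,.237,20)}
im=c['pixels'].copy();a=np.linspace(0,2*np.pi,60)
for o,(x,y,r) in R0.items():
    p=proj(c,np.c_[x+r/1e3*np.cos(a),y+r/1e3*np.sin(a),np.full(60,.015)],s)
    cv2.polylines(im,[np.round(p).astype(np.int32)],True,(255,0,0),1)
c['pixels']=im;save(c,'w6.png')
E
```

```text
29.1 [0.4833709  0.23575818 0.16132042] [-3.13629618e+00 -9.90599951e-03 -1.84857613e-03] [ 0.30798681  0.83654338 -0.76443855] 0.02348881698378217
```

View pics/w6.png

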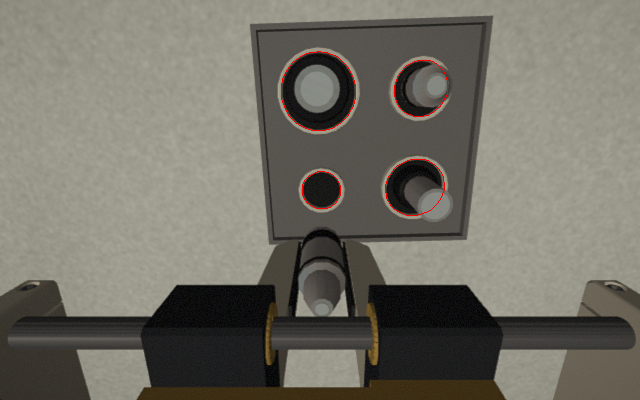

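Ring model and rings coincide; three parts are standing inside theirs. I'm lowering the long objective.

Request:
jog_arm(commands=[[[-0.001, 0.002, -0.05], [0, 0, 0], 1], [[-0.001, 0.002, -0.12], [0, 0, 0], 1], [[-0.001, 0.002, -0.18], [0, 0, 0], 1], [[-0.001, 0.002, -0.21], [0, 0, 0], 1], [[-0.001, 0.002, -0.22], [0, 0, 0], 1], [[-0.001, 0.002, -0.225], [0, 0, 0], 1], [[-0.001, 0.002, -0.227], [0, 0, 0], 1], [[-0.001, 0.002, -0.227], [0, 0, 0], 1]])

```text
t: 30.15
tool_pos: [0.4835, 0.2372, 0.026]
orientation: [-3.136, -0.01, -0.004]
force: [0.5, 0.8, -1.5]
opening: 0.023
```

Request:
jog_arm(commands=[[[0, 0, -0.001], [0, 0, 0], 1], [[0, 0, -0.0025], [0, 0, 0], 1], [[0, 0, -0.0025], [0, 0, 0], 1]])

```text
t: 30.52
tool_pos: [0.4838, 0.2374, 0.0248]
orientation: [-3.135, -0.01, -0.005]
force: [-0.0, 0.2, 0.8]
opening: 0.0234
```

Request:
jog_arm(commands=[[[0, 0, 0], [0, 0, 0], 0.4], [[0, 0, 0], [0, 0, 0], 0.1], [[0, 0, 0], [0, 0, 0], 0], [[0, 0, 0], [0, 0, 0], 0], [[0, 0, 0], [0, 0, 0], 0], [[0, 0, 0.05], [0, 0, 0], 0], [[0, 0, 0.13], [0, 0, 0], 0], [[0, 0, 0.22], [0, 0, 0], 0], [[0, 0, 0.3], [0, 0, 0], 0], [[0, 0, 0.3], [0, 0, 0], 0]])

```text
t: 31.78
tool_pos: [0.4866, 0.2385, 0.2104]
orientation: [-3.132, -0.01, -0.019]
force: [0.4, 0.5, 0.1]
opening: 0.0466
```

Request:
jog_arm(commands=[[[-0.05, 0, 0], [0, 0, 0], 0], [[-0.1, 0, 0], [0, 0, 0], 0], [[-0.1, 0, 0], [0, 0, 0], 0], [[-0.1, 0, 0], [0, 0, 0], 0]])

```text
t: 32.28
tool_pos: [0.4268, 0.2384, 0.2098]
orientation: [-3.132, -0.01, -0.018]
force: [1.1, -1.0, 0.8]
opening: 0.0464
```

```bash
python3 - <<'E'
from h import *
s=robot.read_state();print(s['t'],s['tool_pos'],s['force'],s['opening'])
T={'long_objective':(.4815,.237,.008),'short_objective':(.5808,.1445,.008),'eyepiece':(.485,.141,.008),'condenser':(.577,.2404,.008),'balance_weight':(.586,-.172,0),'specimen_pot':(.462,-.1955,0)}
for n in('wrist','scene','top'):
    c=cam(n); save(c,n+'9.png',None if n=='wrist' else ((350,490,170,290) if n=='scene' else (160,500,100,260)),{'wrist':1,'scene':4,'top':2}[n])
    for o,(x,y,z) in T.items():
        p=proj(c,[[x,y,.03]],s)[0]
        if not(0<p[0]<640 and 0<p[1]<400): continue
        for d in robot.trace(n,o):
            if np.hypot(*(np.array(d['uv'])-p))<30:
                f,e=fit(c,d['pixels'],o,(x,y),s,z); print(n,o,np.round(d['p'],2),np.round(1000*(f-[x,y]),1),round(e,3))
E
```

```text
32.275 [0.4267731  0.23835854 0.2098113 ] [ 1.11245303 -1.04331941  0.79796396] 0.04635113113429493
wrist long_objective 0.55 [1.4 0.5] 0.01
wrist short_objective 0.7 [0.9 0.1] 0.007
wrist eyepiece 0.89 [ 0.7 -0. ] 0.004
wrist condenser 0.68 [0.9 0.4] 0.001
scene long_objective 0.71 [0.1 1.9] 0.082
scene short_objective 0.37 [-68.1  18. ] 1.323
scene eyepiece 0.94 [2.6 1.1] 0.058
scene condenser 0.69 [2.6 2. ] 0.014
scene balance_weight 0.89 [0.9 0.1] 0.007
scene specimen_pot 0.75 [-0.3 -0.3] 0.015
top long_objective 0.42 [1.1 0.4] 0.011
top short_objective 0.66 [ 0.1 -1. ] 0.031
top eyepiece 0.7 [0.8 1.4] 0.01
top balance_weight 0.45 [-0.1 -0.3] 0.028
```

View pics/wrist9.png

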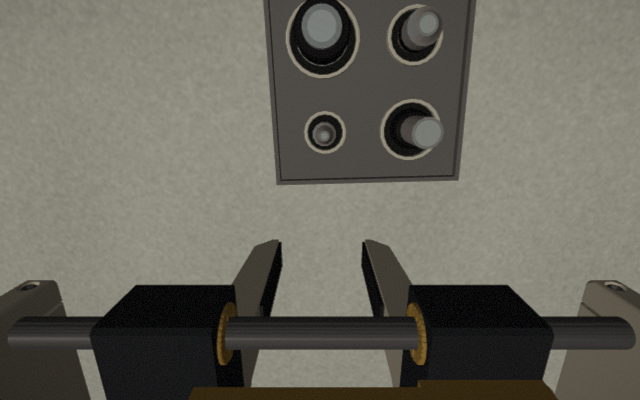

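View pics/scene9.png

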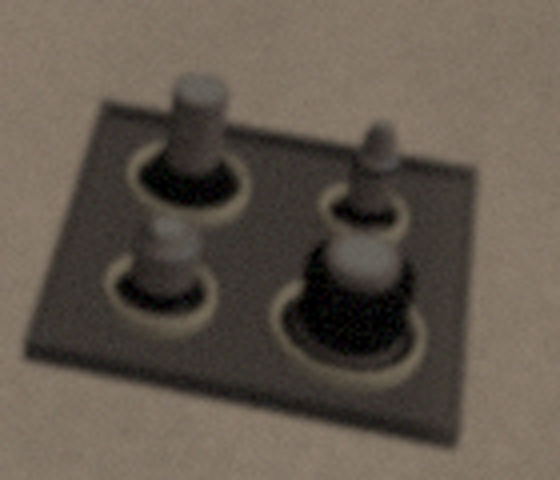

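View pics/top9.png

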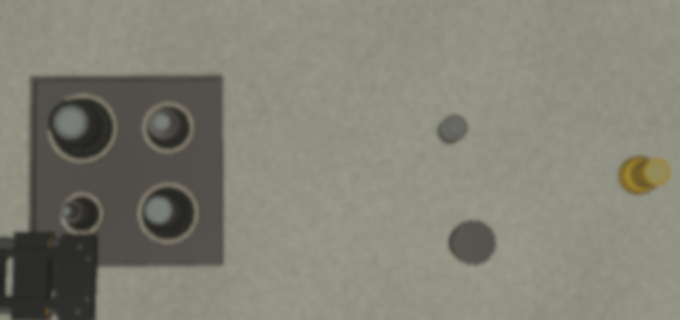

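All four parts stand upright and centred in their rings, within about 3 mm. The look-alikes haven't moved and the tool is clear, so I'm handing in.

```bash
python3 -c "
from plant import robot
print(robot.close_job()); print(robot.read_state()['t'])"
```

```text
the job is handed in; nothing more can be done
None
the job is handed in; nothing more can be done
```

I put all four parts away and handed the job in at about 33 s, well under the 112 s limit. The eyepiece is in the large ring, the condenser in the largest, the short objective in the medium and the long objective in the small. I lowered each one until the force reading showed contact with the ring floor (less clear for the eyepiece, which I lowered to its computed height), then released it.

- **Position:** the last wrist-camera fits put every part within 1.5 mm of its ring centre. The scene and top cameras agreed to about 3 mm wherever they gave a usable fit.
- **Upright and clear:** the pictures show all four standing upright, with the gripper about 0.2 m above the bench and touching nothing.
- **Look-alikes:** the balance weight and specimen pot measured within 1 mm of where they started. I did not touch the yellow eyepiece.
- **Checks that failed:** the scene-camera fit of the short objective latched onto the wrong thing, about 70 mm off, and I ignored it. The wrist and top cameras put that part within about 1 mm. The top camera did not report the condenser or the pot in the last check, so those rest on the other views.

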